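# Set the focus knob and hold the inspection camera up at its second stop

## Robot

A 6-joint arm with a two-finger parallel gripper is mounted at the origin on the work surface. World frame = base frame: x ahead of the robot, y to its left, z up, the work surface at z = 0. Lengths are in m, angles in degrees, forces in N, time in s.
With the tool pointing down it reaches from about 0.4 to 0.825 m from the base axis. Payload 7 kg.
Tool frame: the origin (TCP) lies midway between the tips of the shut fingers; the grasp point (between the pads) lies 19 mm behind it; z points along the fingers, y is the line along which they close (so a half turn about z gives the same grasp; the last joint's range is limited). The gripper opens to 88 mm and grips with 3 to 60 N. Pads are 19 mm wide; open, the fingers measure 130 mm over their backs; the gripper's body (78 mm by 193 mm) begins 47 mm behind the grasp point.
Start: joints at [-57.806, 20.546, 0.682, 0, -70.136, -16.507], TCP at [0.182, -0.65, 0.227] pointing down, gripper open.
Joint ranges: [-176.03, 176.03], [-82.01, 121.73], [-58.28, 71.71], [-173.87, 95.51], [-174.79, -0.11], [-173.66, 173.66]. Speed limits (degrees/s): [136.94, 136.94, 172.46, 180, 180, 180].

## Interface

Orientations are given as [roll, pitch, yaw] about the fixed x, y, z axes, in that order (R = Rz(yaw) Ry(pitch) Rx(roll)).
In Python, from plant import ctrl gives the robot as it stands. The module is installed in compiled form; this text tells all that it offers.
- The arm moves only by the tool send_rows, never from a script. Its argument "plan" is a list that holds one entry, the list of rows, each a list of 6 numbers: the shift along the tool's x, y, z in shares of 60 cm (1.0 is 60 cm), then the turn, a rotation vector about the tool's x, y, z in shares of 120 degrees (1.0 is 120 degrees). A call has 1 to 8 rows; each row is the pose to reach, as a shift and turn from the pose commanded when the call began, along the tool's axes at that moment; what a row does not reach only later rows make up. A row lasts 1/12 s, in which the tool goes at most 41.7 mm and 7.16 degrees, less where a joint would pass 70% of its speed; a pose out of reach is approached as far as the arm can. A shift or turn number past 1, either way, is cut back to 1. A call with a gripper value outside its range is refused whole. "fingers" is the opening, from 0 (shut) to 1 (fully open), set as the call begins (left out, the last holds). The fingers move at their own pace and stop on an object; the grip force is fixed at half the most. Time passes only in rows, so rows that repeat a pose let the fingers close. It gives the time, the measured TCP pose, the force, the opening and the grip force at its end, in the units of the state.
- ctrl.get_obs(): the state, without advancing time (a new reading comes with each control period).
- ctrl.snapshot(name): name is "side" or "top"; returns a dict with "img" (400x640x3 uint8, red, green, blue), "K" (3x3 intrinsics, pixels), "k1" (the pictures are not rectified: a ray, as slopes to the right and down, at radius r is drawn at 1 + k1 r^2 times it, then the intrinsics apply), "pose" (4x4, takes a point from camera to world coordinates). Camera axes: x right, y down, z forward; pixel columns grow to the right and rows downward; lengths in m; the calibration is good to about 2 mm. A picture is of the moment at which its call begins. There is no depth.
- ctrl.close_job(): hands the job in; it is judged then, once.
The state is a dict: "clock": time; "joint_pos": joint angles; "qvel": joint speeds; "tau": joint torques, N m; "tool_pos": TCP position; "orientation": TCP orientation; "force": force on the tool from outside, world axes, zero at the start; "moment": the same for the moment, N m; "opening": finger opening in m; "gripper_force": force on a finger pad.
Only numpy, scipy, OpenCV 4.12 (cv2) and the standard library are available. Lean on these libraries where they do the work, as an engineer would, in place of code of your own. Each camera call takes 0.05 s, during which the arm holds its last target. There are 200 camera calls.

## Task

Turn the pointer knob on the focus control box until its pointer line stands at the long index mark, and let go of it. Then squeeze the release button in the grip on top of the camera's telescoping column, pull the column straight up past its first stop to the second, and finish holding it up there with the release still squeezed, the knob still at its mark. Leave the card carrier and everything else on the bench where it stands.

Things in the scene. Friction and masses are not known exactly. Their poses are not given: they have to be found in the camera images.
- stand: Camera stand, fixed to the bench: grey foot plate 220 (x) x 160 (y) x 12 mm high, origin at the centre of its underside, z up. A vertical telescoping column (black sleeve 40 mm across, two metal stages inside it) stands at x = -70 mm, y = 0 of this frame; the camera is carried on an arm from the column's top towards +x.
- camera_head: Aluminium head with camera on the column's top; slides only up and down. Origin on the column axis, 110 mm above the bench when down; axes as the stand. Above it a block 44 x 34 mm up to 33 mm, then the upright grip, 30 (x) x 34 mm (y), from 33 to 80 mm. The camera, a black 52 mm cube 120 mm out along +x, reaches 50 mm high. About 0.5 kg; it does not latch when up.
- grip (a point): Point in the middle of the grip (on the column axis), at the height of the release button's centre: 22 mm below the grip's top, 168 mm above the bench when the column is down, 278 mm at the second stop.
- release_face (a point): Centre of the release button's outer face: black, 20 mm wide (x) x 24 mm high, in the +y side of the grip, 8 mm proud of it. Squeezed against the far side (17 mm from the grip's axis) it goes 6 mm in; the grip is then 36 mm wide (42 mm unpressed), its middle 1 mm from the axis towards the button.
- release (a joint): Travel of the release button (m): 0 out, 0.006 fully in. Sprung: 3 N to start it, 10 N fully in. Below about 0.004 a catch locks the column at the bottom; further in, the column is free. Let go, it springs out; a raised column then sinks and rests on the catch, 21 mm up, until squeezed again.
- upper_stage (a joint): Extension of the upper (inner) stage, 0 to 0.055 m. It comes out first; its end is the first stop, felt only as a small rise (about 2 N) of the pull.
- lower_stage (a joint): Extension of the lower stage, 0 to 0.055 m. It comes out next, under the same pull; its end is the second, hard stop, 110 mm above the bottom position in all. Lifting takes about 4 to 8 N.
- focus_box: Focus control box, fixed to the bench: grey, 120 (x) x 110 (y) x 45 mm high, origin at the centre of its underside. The knob sits on the middle of its top, inside a dark dial with short white ticks 0.3 rad apart and one long, wide index mark.
- knob_grip (a point): Point on the knob's axis at the height to grip, 74 mm above the bench. The knob: black skirt 64 mm across, 7 mm high, with an upright bar handle 50 mm long, 14 mm wide, its top 39 mm above the box. The bar lies along the pointer line; a white line on bar and skirt marks the pointer end.
- pointer (a point): Tip of the pointer line on the knob's skirt, 30 mm from the knob's axis.
- index (a point): The index mark on the dial: a white bar 14 x 4.5 mm, 43 mm from the knob's axis on the box's +x side. The pointer line must point at it.
- focus (a joint): Angle of the knob (rad), growing clockwise seen from above; 0 with the pointer towards the box's -x, 3.14 with the pointer at the index. Stiff enough to stay where it is left (0.06 N m).
- carrier: Loose aluminium carrier 90 x 120 x 8 mm with a white card, lying on the foot plate under the camera, origin at the centre of its underside; to be left alone.
- vial: Amber vial, 24 mm across, 45 mm high, standing between stand and box; origin at its base; leave alone.
- bottle: White bottle, 60 mm across, 140 mm high; origin at its base; leave alone.
- jar: White jar, 56 mm across, 70 mm high; origin at its base; leave alone.
- handset: Black handset with keys, 160 x 58 x 26 mm, lying flat; leave alone.
- tip_box: Grey box with white lid, 122 x 87 x 59 mm; leave alone.
- spatula: Spatula 180 mm long, lying flat; leave alone.
- cassette: White flat cassette 180 x 55 x 8 mm; leave alone.
Not all that is in view belongs to the job. Leave any purple look-alike of the focus_box alone.

How it is judged (in metres and radians):
On the way, in this order (a step that is already met when the one before it is completed fails the run):
1. the knob's pointer is at the index mark, and the fingers are off the knob (value of joint focus between 3.02 and 3.26 rad and contact force between the fingers and focus_box below 0.3 N), for 0.3 s.
2. the release is squeezed in with the column still down (value of joint release above 0.004 m and z of grip in the frame of stand below 0.176 m), for 0.1 s.
3. the column is out past its first stop (z of grip in the frame of stand above 0.23 m), for 0.05 s.
4. the column is at its second stop, held by the squeezed grip (z of grip in the frame of stand above 0.274 m and contact force between the fingers and camera_head above 4 N and value of joint release above 0.004 m), for 0.2 s.
At the end, for the whole second after the job is handed in: The column is within 4 mm of its second stop and at rest, the fingers on its grip with over 4 N and the release at least 4 mm in; the knob's pointer is within 0.12 rad (7 degrees) of the index mark; the carrier is within 15 mm of its start (all of step 4 and value of joint focus between 3.02 and 3.26 rad and linear speed of camera_head below 0.01 m/s and distance of carrier from where it was at the start of the episode below 0.015 m); the arm keeps its last pose, push and grip.
It fails at once if a bystander is shoved more than 25 mm or knocked over (distance of any of vial, bottle, jar, handset, tip_box, spatula, cassette, carrier from where it was at the start of the episode above 0.025 m or angle between any of vial, bottle, jar's own z axis and vertical above 0.5 rad).
It also fails if it takes over 54 s, if anything falls off the work surface, if the arm or the gripper's body presses on something with over 40 N, if the wrist force passes 120 N, or if a joint passes its speed limit or range.

## Working session

There is one attempt and no reset: what is moved stays moved. The work goes in short steps, Python scripts to look and compute and a tool call to move; the robot and the scene stay as the last step left them, time stands still between calls to the robot, and variables do not carry over. Pictures are saved under pics/ and viewed, at most 10 in all, crops included, and the job is handed in when it is done.

Besides the shell and the picture viewer there is one more tool, called after "Emit:" as a command line: name --argument value ..., lists and objects as JSON in quotes. send_rows: Moves the arm, as the interface text tells. Its arguments: {"type":"object","properties":{"plan":{"type":"array","items":{"type":"array","items":{"type":"array","items":{"type":"number"}}}},"fingers":{"type":"number"}},"required":["plan"]}

```bash
mkdir -p pics
cat > h.py <<'E'
import numpy as np, cv2
from plant import ctrl
def snap(n,f=None):
    s=ctrl.snapshot(n)
    if f: cv2.imwrite('pics/'+f,s['img'][:,:,::-1])
    return s
def cal(s): return np.array(s['K']),np.array([s['k1'],0,0,0,0.]),np.array(s['pose'])
def ray(s,uv):
    K,d,T=cal(s); p=cv2.undistortPoints(np.array([[uv]],float),K,d)[0,0]
    v=T[:3,:3]@np.r_[p,1]; return T[:3,3],v/np.linalg.norm(v)
def onz(s,uv,z):
    o,v=ray(s,uv); return o+v*(z-o[2])/v[2]
def tri(s1,a,s2,b):
    o1,v1=ray(s1,a);o2,v2=ray(s2,b)
    t=np.linalg.lstsq(np.c_[v1,-v2],o2-o1,rcond=None)[0]
    p,q=o1+t[0]*v1,o2+t[1]*v2; return (p+q)/2,np.linalg.norm(p-q)
def proj(s,P):
    K,d,T=cal(s); W=np.linalg.inv(T)
    return cv2.projectPoints(np.atleast_2d(P).astype(float),cv2.Rodrigues(W[:3,:3])[0],W[:3,3],K,d)[0][:,0]
E
python3 - <<'E'
from h import *
np.set_printoptions(precision=3,suppress=True)
for n in('side','top'):
    s=snap(n,n+'0.png'); print(n,s['K'],s['k1'],s['pose'])
print(ctrl.get_obs())
E
```

```text
side [[449.737   0.    319.631]
 [  0.    449.737 195.347]
 [  0.      0.      1.   ]] 0.014764119518104824 [[-0.955 -0.19   0.23   0.28 ]
 [-0.298  0.606 -0.738  0.938]
 [ 0.001 -0.773 -0.635  0.924]
 [ 0.     0.     0.     1.   ]]
top [[373.545   0.    322.081]
 [  0.    373.545 198.387]
 [  0.      0.      1.   ]] -0.04926448582141877 [[ 0.019 -0.995  0.102  0.471]
 [-1.    -0.019 -0.     0.026]
 [ 0.002 -0.102 -0.995  1.185]
 [ 0.     0.     0.     1.   ]]
{'clock': 0.1, 'joint_pos': array([-57.806,  20.587,   0.64 ,  -0.019, -70.135, -16.507]), 'qvel': array([-0.15 , -0.024,  0.068,  0.051,  0.095,  0.038]), 'tau': array([ -0.002, -58.416,  29.375,   7.015,   0.01 ,  -0.   ]), 'tool_pos': array([ 0.182, -0.649,  0.226]), 'orientation': array([ 179.916,   -0.006, -164.32 ]), 'force': array([ 0.016, -0.553, -0.528]), 'moment': array([ 0.016,  0.029, -0.022]), 'gripper_force': 0.0, 'opening': 0.08767366630318996}
```

View pics/side0.png

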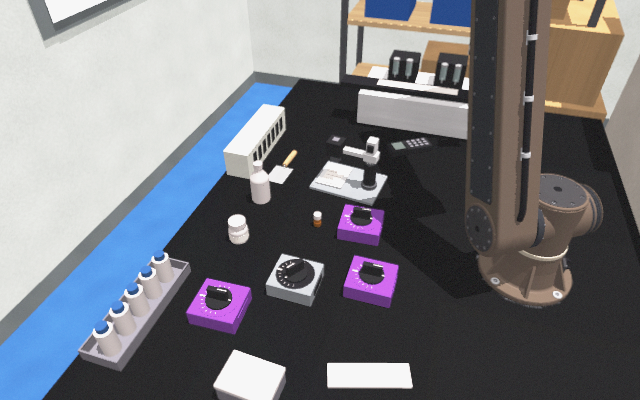

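View pics/top0.png

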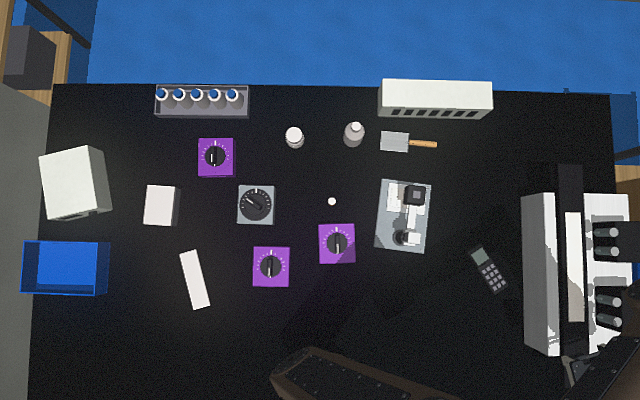

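The grey focus_box is at top (256,204) and side (296,277). The purple look-alikes are at top (216,156), (337,243) and (270,266); only the grey one fits. The stand is at top (403,215) and side (352,180). I'll confirm this in one enlarged composite.

Run:
```python
import cv2,numpy as np
t=cv2.imread('pics/top0.png');s=cv2.imread('pics/side0.png')
def c(i,x,y,w,h): return cv2.resize(i[y:y+h,x:x+w],(400,300),interpolation=cv2.INTER_CUBIC)
cv2.imwrite('pics/comp.png',np.vstack([np.hstack([c(t,226,182,60,45),c(s,256,247,80,60)]),np.hstack([c(t,353,173,100,75),c(s,305,130,100,75)])]))
```

```text
(no output)
```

View pics/comp.png

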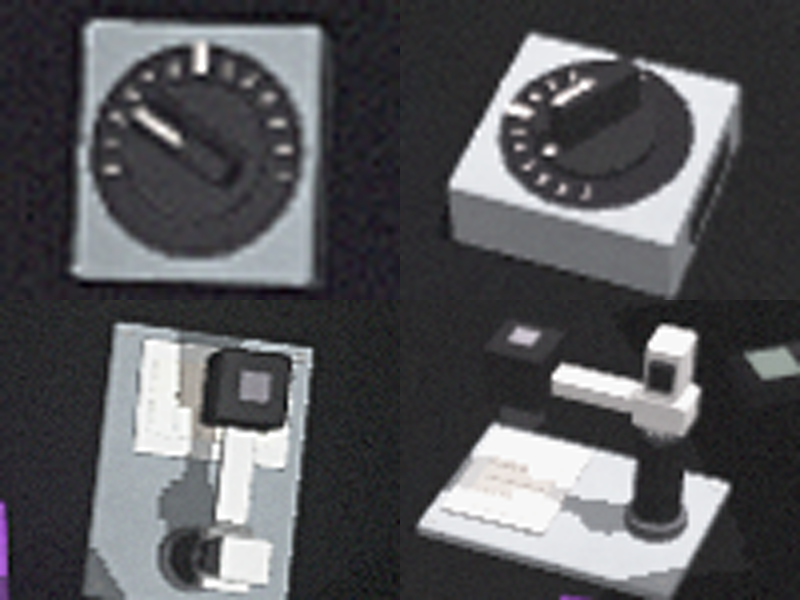

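The crop confirms the grey box, with the index on its +x (world +x) side and the pointer about 60° counterclockwise of it. The stand's release button faces +y. Now measuring.

```bash
cat > m.py <<'E'
from h import *
from scipy.optimize import least_squares
np.set_printoptions(precision=4,suppress=True)
T=snap('top');S=snap('side')
def px(x0,y0,s,ps): return (np.array(ps,float)+.5)/s-.5+[x0,y0]
tb=px(226,182,400/60,[(85,22),(75,280),(312,283),(325,25)])
sb=px(256,247,5,[(50,190),(272,245),(340,85),(130,35)])
tp=np.array([(382,180),(374,247.),(424.5,254),(431,185.5)])
sp=px(305,130,4,[(18,227),(260,297),(330,183),(100,123)])
def fit(tt,ss,L,W):
    M=np.array([(L,W),(-L,W),(-L,-W),(L,-W)])/2
    print('tri');[print(*tri(T,a,S,b)) for a,b in zip(tt,ss)]
    def w(p):
        c,s=np.cos(p[3]),np.sin(p[3]); return np.c_[M@np.array([[c,s],[-s,c]])+p[:2],np.full(4,p[2])]
    r=least_squares(lambda p:np.r_[(proj(T,w(p))-tt).ravel(),(proj(S,w(p))-ss).ravel()],[.6,.1,.03,0],loss='soft_l1')
    print('fit',r.x,np.degrees(r.x[3]),'res',r.fun); return r.x
B=fit(tb,sb,.12,.11)
P=fit(tp,sp,.22,.16)
c,s=np.cos(P[3]),np.sin(P[3]); print('column axis from plate',P[0]-.07*c,P[1]-.07*s)
print('index',tri(T,px(226,182,400/60,[(202,57)])[0],S,px(256,247,5,[(118,106)])[0]))
k=proj(T,[B[0],B[1],.084])[0]; print('knob top proj crop',(k-[226,182]+.5)*400/60)
a=onz(T,px(226,182,400/60,[(136,110)])[0],.084);b=onz(T,px(226,182,400/60,[(237,175)])[0],.084)
print('bar ends',a,b,(a+b)/2,np.degrees(np.arctan2(*(a-b)[1::-1])),np.linalg.norm(a-b))
# camera_head
print('griptop',tri(T,px(353,173,4,[(245,260)])[0],S,px(305,130,4,[(272,37)])[0]))
print('button from side at z=.168',onz(S,px(305,130,4,[(260,77)])[0],.168))
print('camera top tri',tri(T,px(353,173,4,[(253,86)])[0],S,px(305,130,4,[(124,37)])[0]))
for n,z in (('vial',.045),):
    print(n,onz(T,(332,201),z)); print('jar',onz(T,(293,134),.07),'bottle',onz(T,(355,127),.14))
E
python3 m.py
```

```text
tri
[0.6246 0.2857 0.0403] 0.0022748547410182908
[0.5064 0.2856 0.0414] 0.001019397523816416
[0.5062 0.1762 0.0405] 0.0010894625912767372
[0.6253 0.1741 0.0385] 0.0026715583922900738
fit [ 0.5656  0.2304  0.04   -0.0033] -0.1909854197287215 res [ 0.3002 -0.0182  0.0631  0.0427  0.2736  0.4365 -0.3046  0.3008 -0.8156
 -0.2695  0.4428  0.4458  0.1502 -0.01   -0.7216 -0.1849]
tri
[ 0.6569 -0.1643  0.0051] 0.004082128041862381
[ 0.4457 -0.1396  0.0034] 0.008045947065412071
[ 0.4235 -0.299   0.0066] 0.0019759543384758656
[ 0.6373 -0.3216  0.0092] 0.0049060799978262746
fit [ 0.541  -0.2319  0.005  -0.1165] -6.672525850053026 res [ 0.1632 -1.4246 -0.1701  0.2582 -0.3333  0.0267  0.5767 -0.1844 -0.0479
 -0.2213  2.7975 -0.0845  0.5573  0.4941 -1.4816  0.3162]
column axis from plate 0.4714394253121892 -0.22380136319761101
index (array([0.6091, 0.2295, 0.047 ]), np.float64(0.0008829432514517976))
knob top proj crop [182.788  145.1564]
bar ends [0.5807 0.2516 0.084 ] [0.5526 0.2055 0.084 ] [0.5666 0.2286 0.084 ] 58.614869816453954 0.054011210829504074
griptop (array([ 0.4725, -0.2205,  0.1901]), np.float64(0.0009862557087944792))
button from side at z=.168 [ 0.4746 -0.1975  0.168 ]
camera top tri (array([ 0.5925, -0.2344,  0.1592]), np.float64(0.0014888435401526395))
vial [ 0.5806 -0.0049  0.045 ]
jar [0.7818 0.1184 0.07  ] bottle [ 0.7865 -0.0651  0.14  ]
```

```bash
cat > go.py <<'E'
import sys; from h import *
from scipy.spatial.transform import Rotation as R
o=ctrl.get_obs(); r=R.from_euler('xyz',o['orientation'],degrees=True)
x,y,z,w=map(float,sys.argv[1:5])
print('shift cm',np.round(r.inv().apply(np.array([x,y,z])-o['tool_pos'])*100,2),'turn',np.round((r.inv()*R.from_euler('xyz',[180,0,w],degrees=True)).as_rotvec(degrees=True),2))
print(np.round(o['tool_pos'],4),np.round(o['orientation'],2),np.round(o['joint_pos'],1),np.round(o['force'],2),o['clock'])
E
python3 go.py .31 -.36 .275 -164.3;python3 go.py .44 -.06 .275 -121.4
```

```text
shift cm [-20.11  24.44  -4.88] turn [ 0.06 -0.01 -0.02]
[ 0.1824 -0.6496  0.226 ] [ 1.7994e+02 -1.0000e-02 -1.6432e+02] [-57.8  20.6   0.7  -0.  -70.1 -16.5] [-0.11  0.06  0.52] 0.2
shift cm [-40.74  49.8   -4.86] turn [ 6.000e-02  1.000e-02 -4.292e+01]
[ 0.1824 -0.6496  0.226 ] [ 1.7994e+02 -1.0000e-02 -1.6432e+02] [-57.8  20.6   0.7  -0.  -70.1 -16.5] [-0.11  0.06  0.52] 0.2
```

The manual's scale: shifts go in shares of 60 cm and turns go in shares of 120 degrees. Converting my numbers, 24.4 cm / 60 = 0.4067, -20 cm / 60 = -0.3333.

Emit:
send_rows --plan '[[[-0.3333,0.4067,-0.0833,0,0,0],[-0.3333,0.4067,-0.0833,0,0,0],[-0.3333,0.4067,-0.0833,0,0,0],[-0.3333,0.4067,-0.0833,0,0,0],[-0.3333,0.4067,-0.0833,0,0,0],[-0.3333,0.4067,-0.0833,0,0,0],[-0.3333,0.4067,-0.0833,0,0,0],[-0.3333,0.4067,-0.0833,0,0,0]]]' --fingers 1

```text
clock: 0.87
tool_pos: [0.3096, -0.3583, 0.2774]
orientation: [-180.0, 0.1, -164.3]
force: [-0.1, 0.4, 0.3]
opening: 0.0877
gripper_force: 0.0
```

```bash
python3 go.py .44 -.06 .275 -121.4
```

```text
shift cm [-20.64  25.18   0.25] turn [ -0.06   0.06 -42.87]
[ 0.3096 -0.3583  0.2774] [-1.7996e+02  7.0000e-02 -1.6427e+02] [-25.3  -0.7 -19.   -0.  -71.7 -49. ] [-0.12  0.35  0.32] 0.8667
```

To row units: 25.2 cm / 60 = 0.42, -20.6 cm / 60 = -0.3433, -43 degrees / 120 = -0.3583.

Emit:
send_rows --plan '[[[-0.3433,0.42,0,0,0,-0.3583],[-0.3433,0.42,0,0,0,-0.3583],[-0.3433,0.42,0,0,0,-0.3583],[-0.3433,0.42,0,0,0,-0.3583],[-0.3433,0.42,0,0,0,-0.3583],[-0.3433,0.42,0,0,0,-0.3583],[-0.3433,0.42,0,0,0,-0.3583],[-0.3433,0.42,0,0,0,-0.3583]]]'

```text
clock: 1.53
tool_pos: [0.4397, -0.0599, 0.2769]
orientation: [-180.0, 0.1, -121.2]
force: [0.7, 0.1, -0.2]
opening: 0.0877
gripper_force: 0.0
```

```bash
python3 go.py .566 .229 .2 -121.4
```

```text
shift cm [-31.25   4.17   7.72] turn [-0.04  0.05  0.19]
[ 0.4397 -0.0599  0.2769] [-1.7996e+02  5.0000e-02 -1.2121e+02] [ 17.8  -3.9 -22.   -0.  -71.8 -49. ] [ 0.72  0.1  -0.22] 1.5333
```

To row units: -31.2 cm / 60 = -0.52, 7.7 cm / 60 = 0.1283, 0.2 degrees / 120 = 0.0017.

Emit:
send_rows --plan '[[[-0.52,0.07,0.1283,0,0,0.0017],[-0.52,0.07,0.1283,0,0,0.0017],[-0.52,0.07,0.1283,0,0,0.0017],[-0.52,0.07,0.1283,0,0,0.0017],[-0.52,0.07,0.1283,0,0,0.0017],[-0.52,0.07,0.1283,0,0,0.0017],[-0.52,0.07,0.1283,0,0,0.0017],[-0.52,0.07,0.1283,0,0,0.0017]]]'

```text
clock: 2.2
tool_pos: [0.5661, 0.2285, 0.1983]
orientation: [180.0, -0.0, -121.5]
force: [0.5, -0.7, 0.8]
opening: 0.0874
gripper_force: 0.0
```

```bash
python3 go.py .566 .229 .1 -121.4;python3 go.py .566 .229 .058 -121.4
```

```text
shift cm [-0.05  0.03  9.83] turn [ 0.02 -0.04 -0.06]
[0.5661 0.2285 0.1983] [ 1.7998e+02 -4.0000e-02 -1.2146e+02] [ 40.3  15.7 -10.1  -0.  -64.2 -71.8] [ 0.47 -0.69  0.79] 2.2
shift cm [-0.05  0.03 14.03] turn [ 0.02 -0.04 -0.06]
[0.5661 0.2285 0.1983] [ 1.7998e+02 -4.0000e-02 -1.2146e+02] [ 40.3  15.7 -10.1  -0.  -64.2 -71.8] [ 0.47 -0.69  0.79] 2.2
```

To row units: 14 cm / 60 = 0.2333, 13.6 cm / 60 = 0.2267.

Emit:
send_rows --plan '[[[0,0,0.0667,0,0,0],[0,0,0.1333,0,0,0],[0,0,0.175,0,0,0],[0,0,0.2,0,0,0],[0,0,0.2167,0,0,0],[0,0,0.2267,0,0,0],[0,0,0.2333,0,0,0],[0,0,0.2333,0,0,0]]]'

```text
clock: 2.87
tool_pos: [0.5657, 0.2259, 0.0597]
orientation: [-180.0, 0.0, -121.5]
force: [0.0, -0.7, 0.3]
opening: 0.0876
gripper_force: 0.0
```

Run:
```python
from h import *
s=snap('side');t=snap('top')
c=lambda i,x,y:cv2.resize(i['img'][y:y+75,x:x+100,::-1],(400,300),interpolation=cv2.INTER_CUBIC)
cv2.imwrite('pics/k1.png',np.hstack([c(s,246,235),c(t,206,167)]))
```

```text
(no output)
```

View pics/k1.png

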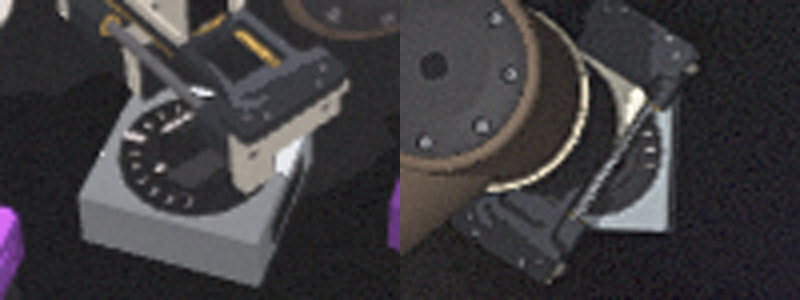

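The side view shows the bar between the two fingers, with the pointer line at crop (175,130). Closing now.

Emit:
send_rows --plan '[[[0,0,0,0,0,0],[0,0,0,0,0,0],[0,0,0,0,0,0],[0,0,0,0,0,0],[0,0,0,0,0,0],[0,0,0,0,0,0],[0,0,0,0,0,0],[0,0,0,0,0,0]]]' --fingers 0

```text
clock: 3.63
tool_pos: [0.5655, 0.2258, 0.0595]
orientation: [180.0, -0.0, -121.5]
force: [-1.2, -0.5, -0.5]
opening: 0.0397
gripper_force: 0.0
```

```bash
python3 go.py .566 .229 .058 -180.2
```

```text
shift cm [-0.3   0.12  0.15] turn [-0.000e+00 -1.000e-02  5.869e+01]
[0.5655 0.2258 0.0595] [ 1.8000e+02 -1.0000e-02 -1.2151e+02] [ 40.1  23.2 -19.5  -0.  -47.3 -71.6] [-1.17 -0.45 -0.46] 3.6333
```

To row units: -0.3 cm / 60 = -0.005, -0.15 cm / 60 = -0.0025.

Emit:
send_rows --plan '[[[-0.0025,0,0,0,0,0],[-0.005,0,0,0,0,0],[-0.005,0,0,0,0,0],[-0.005,0,0,0,0,0],[-0.005,0,0,0,0,0],[-0.005,0,0,0,0,0],[-0.005,0,0,0,0,0],[-0.005,0,0,0,0,0]]]'

```text
clock: 4.3
tool_pos: [0.5656, 0.2292, 0.0595]
orientation: [179.9, -0.0, -121.5]
force: [-7.9, 5.8, 5.1]
opening: 0.0139
gripper_force: 30.0
```

```bash
python3 go.py .566 .229 .058 -180.2
```

```text
shift cm [-0.   -0.04  0.15] turn [ 0.09 -0.07 58.69]
[0.5656 0.2292 0.0595] [ 1.7989e+02 -2.0000e-02 -1.2151e+02] [ 40.3  23.4 -19.2  -0.1 -47.5 -71.7] [-7.9   5.79  5.06] 4.3
```

To row units: 0.05 cm / 60 = 0.0008, 48 degrees / 120 = 0.4.

Emit:
send_rows --plan '[[[0,0.0008,0,0,0,0.05],[0,0.0008,0,0,0,0.1],[0,0.0008,0,0,0,0.15],[0,0.0008,0,0,0,0.2],[0,0.0008,0,0,0,0.25],[0,0.0008,0,0,0,0.3],[0,0.0008,0,0,0,0.35],[0,0.0008,0,0,0,0.4]]]'

```text
clock: 4.97
tool_pos: [0.5652, 0.2298, 0.0595]
orientation: [179.9, -0.1, -169.8]
force: [-7.0, 5.9, 5.3]
opening: 0.0138
gripper_force: 30.0
```

```bash
python3 go.py .566 .229 .058 -180.2
```

```text
shift cm [-0.06 -0.09  0.15] turn [ 0.07 -0.09 10.4 ]
[0.5652 0.2298 0.0595] [ 1.7992e+02 -8.0000e-02 -1.6980e+02] [ 4.040e+01  2.330e+01 -1.920e+01 -1.000e-01 -4.750e+01 -1.201e+02] [-6.98  5.95  5.32] 4.9667
```

To row units: 10.5 degrees / 120 = 0.0875.

Emit:
send_rows --plan '[[[0,0,0,0,0,0.0417],[0,0,0,0,0,0.075],[0,0,0,0,0,0.0875],[0,0,0,0,0,0.0875],[0,0,0,0,0,0.0875]]]'

```text
clock: 5.38
tool_pos: [0.5652, 0.23, 0.0595]
orientation: [179.9, -0.1, 180.0]
force: [-8.5, 7.1, 4.8]
opening: 0.0139
gripper_force: 30.0
```

Emit:
send_rows --plan '[[[0,0,0,0,0,0],[0,0,0,0,0,0],[0,0,0,0,0,0],[0,0,0,0,0,0],[0,0,0,0,0,0],[0,0,0,0,0,0]]]' --fingers 1

```text
clock: 5.88
tool_pos: [0.5667, 0.2284, 0.0595]
orientation: [-180.0, -0.0, 180.0]
force: [-0.2, 1.0, 0.7]
opening: 0.0482
gripper_force: 0.0
```

Emit:
send_rows --plan '[[[0,0,-0.0333,0,0,0],[0,0,-0.0833,0,0,0],[0,0,-0.15,0,0,0],[0,0,-0.2167,0,0,0],[0,0,-0.2833,0,0,0],[0,0,-0.35,0,0,0],[0,0,-0.35,0,0,0]]]'

```text
clock: 6.47
tool_pos: [0.5701, 0.2298, 0.2793]
orientation: [179.7, 0.7, -180.0]
force: [1.4, 0.8, 1.6]
opening: 0.0871
gripper_force: 0.0
```

```bash
python3 go.py .44 -.06 .275 -186.7
```

```text
shift cm [ 13.02 -28.97   0.1 ] turn [0.38 0.67 6.73]
[0.5701 0.2298 0.2793] [ 179.66    0.69 -179.97] [  40.3   12.8   -3.4    0.2  -73.1 -130.3] [1.38 0.76 1.59] 6.4667
```

To row units: -29 cm / 60 = -0.4833, 13 cm / 60 = 0.2167, 6.7 degrees / 120 = 0.0558.

Emit:
send_rows --plan '[[[0.2167,-0.4833,0,0,0,0.0558],[0.2167,-0.4833,0,0,0,0.0558],[0.2167,-0.4833,0,0,0,0.0558],[0.2167,-0.4833,0,0,0,0.0558],[0.2167,-0.4833,0,0,0,0.0558],[0.2167,-0.4833,0,0,0,0.0558],[0.2167,-0.4833,0,0,0,0.0558],[0.2167,-0.4833,0,0,0,0.0558]]]'

```text
clock: 7.13
tool_pos: [0.4345, -0.0638, 0.2699]
orientation: [180.0, 0.0, 173.2]
force: [0.7, -0.3, 0.3]
opening: 0.0876
gripper_force: 0.0
```

```bash
python3 go.py .4715 -.222 .25 -186.7
python3 - <<'E'
from h import *
s=snap('side');t=snap('top')
c=lambda i,x,y:cv2.resize(i['img'][y:y+60,x:x+80,::-1],(400,300),interpolation=cv2.INTER_CUBIC)
cv2.imwrite('pics/k2.png',np.hstack([c(s,256,247),c(t,216,174)]))
E
```

```text
shift cm [ -5.53 -15.27   1.99] turn [ 0.01  0.03 -0.05]
[ 0.4345 -0.0638  0.2699] [1.7999e+02 3.0000e-02 1.7325e+02] [  17.5   -4.1  -23.2    0.   -71.  -114.3] [ 0.68 -0.26  0.25] 7.1333
```

View pics/k2.png

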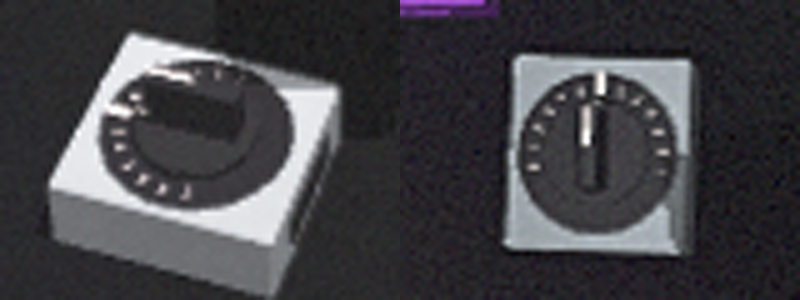

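The pointer now stands near the index: bar line at crop (587,125), index at (601,82), with the offset explained by the bar's height. Checking the angle numerically.

Run:
```python
from h import *
t=snap('top'); im=t['img'].max(2)
print(im[186:214,248:262])
a=proj(t,[[.566,.229,.084],[.591,.229,.084],[.541,.229,.084],[.609,.2295,.045]]);print(a)
# bar line centroid per row
for v in range(194,204):
    w=im[v,249:258].astype(float)-60; w[w<0]=0
    if w.sum()>60: u=249+(w*np.arange(9)).sum()/w.sum(); print(v,round(u,2),onz(t,(u,v),.084))
```

```text
[[183 183 188 197 200 202 198 199 197 195 192 196 201 201]
 [173 177 180 180 182 184 181 180 183 174 181 181 185 182]
 [179 177 177 181 175 140 145 187 216 141 156 184 185 184]
 [181 166 102  70  43  37  58 185 254  79  38  54 111 147]
 [ 94  44  55  54  60  50  62 189 255  81  53  55  57  46]
 [ 49  55  57  79 113  56  68 194 255  82  56  83 107  57]
 [ 76  61  58 111 164  50  70 193 255  47  57  86 121  55]
 [165  57  59  75  99  50  61  55  37  53  58  83 107  54]
 [ 57  61  58  50  52  61  79 130  65  43  45  48  54  59]
 [ 59  59  54  60 102 164  85  62  62  55  64  70  54  61]
 [ 63  61  59  43 139 219 100  43  29  40  69  67  64  53]
 [ 59  66  61  28 135 216  94  50  31  49  67  68  67  71]
 [ 59  68  63  37 131 215  98  38  26  49  68  65  62  69]
 [ 67  67  56  31 138 215  97  38  25  49  71  71  67  69]
 [ 59  64  58  36 171 255  90  46  25  46  71  68  69  63]
 [ 69  67  59  38 177 255  43  44  16  53  69  68  66  74]
 [ 66  66  59  38 173 255  48  43  26  54  77  67  71  67]
 [ 60  61  60  36  73 101  61  37  33  49  70  69  66  71]
 [ 65  70  62  43  67  63  75  48  35 
[... 383 characters left out ...]
6  67  55  47  53  48  39  38  58  72  71  66  72]
 [ 61  72  61  68  53  41  41  50  58  73  74  72  69  65]
 [ 63  61  61  64  71  74  72  73  73  70  75  63  55  48]]
[[253.37804866 203.15540852]
 [253.69324683 194.77294654]
 [253.06487905 211.57555864]
 [256.02966349 190.37089859]]
194 254.77 [0.59336998 0.225877   0.084     ]
195 252.96 [0.59028049 0.23115842 0.084     ]
196 252.85 [0.58728804 0.2313852  0.084     ]
197 252.75 [0.58429824 0.23155768 0.084     ]
198 252.73 [0.58131442 0.23150168 0.084     ]
199 252.75 [0.57833445 0.23132956 0.084     ]
200 252.71 [0.57535291 0.23132483 0.084     ]
201 252.55 [0.57236539 0.23171594 0.084     ]
202 252.56 [0.56939016 0.23154956 0.084     ]
```

To row units: -15.2 cm / 60 = -0.2533, 1.5 cm / 60 = 0.025.

Emit:
send_rows --plan '[[[-0.0917,-0.2533,0.025,0,0,0],[-0.0917,-0.2533,0.025,0,0,0],[-0.0917,-0.2533,0.025,0,0,0],[-0.0917,-0.2533,0.025,0,0,0],[-0.0917,-0.2533,0.025,0,0,0],[-0.0917,-0.2533,0.025,0,0,0],[-0.0917,-0.2533,0.025,0,0,0]]]'

```text
clock: 7.87
tool_pos: [0.4737, -0.2183, 0.254]
orientation: [180.0, -0.1, 173.3]
force: [-0.4, -0.5, 0.1]
opening: 0.0875
gripper_force: 0.0
```

```bash
python3 go.py .472 -.2205 .149 -186.7
```

```text
shift cm [ 0.13 -0.24 10.5 ] turn [ 0.01 -0.06 -0.04]
[ 0.4737 -0.2183  0.254 ] [ 1.7999e+02 -6.0000e-02  1.7326e+02] [ -3.2   5.  -16.   -0.  -69.1 -93.6] [-0.44 -0.55  0.08] 7.8667
```

To row units: 10.4 cm / 60 = 0.1733, 9.5 cm / 60 = 0.1583.

Emit:
send_rows --plan '[[[0.0017,-0.0033,0.0333,0,0,0],[0.0017,-0.0033,0.0667,0,0,0],[0.0017,-0.0033,0.1,0,0,0],[0.0017,-0.0033,0.1333,0,0,0],[0.0017,-0.0033,0.1583,0,0,0],[0.0017,-0.0033,0.1733,0,0,0],[0.0017,-0.0033,0.1733,0,0,0],[0.0017,-0.0033,0.1733,0,0,0]]]'

```text
clock: 8.53
tool_pos: [0.4727, -0.2198, 0.1511]
orientation: [-180.0, 0.0, 173.4]
force: [-0.5, -1.5, -0.0]
opening: 0.0876
gripper_force: 0.0
```

```bash
python3 go.py .472 -.2205 .149 -186.7
python3 - <<'E'
from h import *
s=snap('side');t=snap('top')
c=lambda i,x,y:cv2.resize(i['img'][y:y+75,x:x+100,::-1],(400,300),interpolation=cv2.INTER_CUBIC)
cv2.imwrite('pics/g1.png',np.hstack([c(s,320,115),c(t,365,195)]))
E
```

```text
shift cm [ 0.06 -0.08  0.21] turn [-0.01  0.01  0.08]
[ 0.4727 -0.2198  0.1511] [-1.7999e+02  1.0000e-02  1.7338e+02] [ -3.3   9.8 -24.7   0.  -55.5 -93.3] [-0.5  -1.55 -0.02] 8.5333
```

View pics/g1.png

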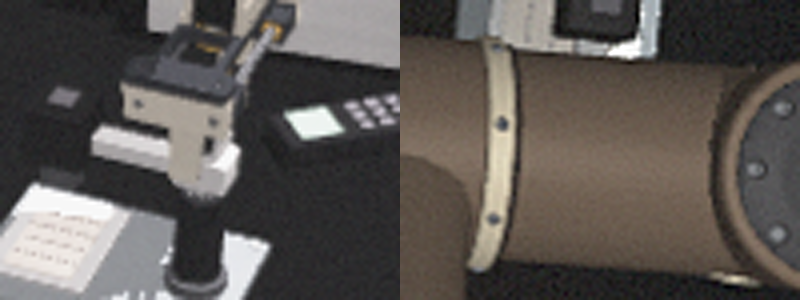

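The near finger at crop (185,140) hangs in front of the button, straddling the grip. Closing.

To row units: 0.2 cm / 60 = 0.0033.

Emit:
send_rows --plan '[[[0,0,0.0033,0,0,0],[0,0,0.0033,0,0,0],[0,0,0.0033,0,0,0],[0,0,0.0033,0,0,0],[0,0,0.0033,0,0,0],[0,0,0.0033,0,0,0],[0,0,0.0033,0,0,0],[0,0,0.0033,0,0,0]]]' --fingers 0

```text
clock: 9.3
tool_pos: [0.4724, -0.2202, 0.1486]
orientation: [180.0, 0.0, 173.3]
force: [0.4, 7.4, 2.6]
opening: 0.0398
gripper_force: 3.3
```

Emit:
send_rows --plan '[[[0,0,0,0,0,0],[0,0,0,0,0,0],[0,0,0,0,0,0],[0,0,0,0,0,0],[0,0,0,0,0,0],[0,0,0,0,0,0]]]'

```text
clock: 9.8
tool_pos: [0.4723, -0.221, 0.1488]
orientation: [-180.0, 0.0, 173.3]
force: [-0.7, -4.3, 1.8]
opening: 0.0348
gripper_force: 30.0
```

To row units: -7.5 cm / 60 = -0.125, -7.2 cm / 60 = -0.12.

Emit:
send_rows --plan '[[[0,0,-0.0083,0,0,0],[0,0,-0.025,0,0,0],[0,0,-0.045,0,0,0],[0,0,-0.065,0,0,0],[0,0,-0.085,0,0,0],[0,0,-0.105,0,0,0],[0,0,-0.12,0,0,0],[0,0,-0.125,0,0,0]]]'

```text
clock: 10.47
tool_pos: [0.4722, -0.2208, 0.224]
orientation: [-180.0, 0.0, 173.3]
force: [1.6, -6.5, -6.0]
opening: 0.0347
gripper_force: 30.0
```

```bash
python3 go.py .4723 -.221 .259 -186.7
```

```text
shift cm [-0.02 -0.02 -3.5 ] turn [-0.01  0.01 -0.02]
[ 0.4722 -0.2208  0.224 ] [-1.7999e+02  1.0000e-02  1.7328e+02] [ -3.5   6.1 -18.8   0.  -65.1 -93.3] [ 1.57 -6.49 -5.97] 10.4667
```

Emit:
send_rows --plan '[[[0,0,-0.01,0,0,0],[0,0,-0.0233,0,0,0],[0,0,-0.0367,0,0,0],[0,0,-0.0467,0,0,0],[0,0,-0.0533,0,0,0],[0,0,-0.0583,0,0,0],[0,0,-0.0583,0,0,0],[0,0,-0.0583,0,0,0]]]'

```text
clock: 11.13
tool_pos: [0.4722, -0.2208, 0.258]
orientation: [-180.0, -0.0, 173.3]
force: [1.6, -5.9, -4.5]
opening: 0.0345
gripper_force: 30.0
```

To row units: -0.1 cm / 60 = -0.0017.

Emit:
send_rows --plan '[[[0,0,-0.0017,0,0,0],[0,0,-0.0017,0,0,0],[0,0,-0.0017,0,0,0],[0,0,-0.0017,0,0,0]]]'

```text
clock: 11.47
tool_pos: [0.4722, -0.2208, 0.2588]
orientation: [-180.0, -0.0, 173.3]
force: [1.5, -5.6, -5.0]
opening: 0.0344
gripper_force: 30.0
```

Run:
```python
from h import *
s=snap('side')
print(proj(s,[[.5925,-.2344,.269],[.5925,-.2344,.265]]))
cv2.imwrite('pics/u1.png',cv2.resize(s['img'][90:210,290:450,::-1],(800,600),interpolation=cv2.INTER_CUBIC))
```

```text
[[336.23857586 107.69719613]
 [336.20621264 108.88892018]]
```

View pics/u1.png

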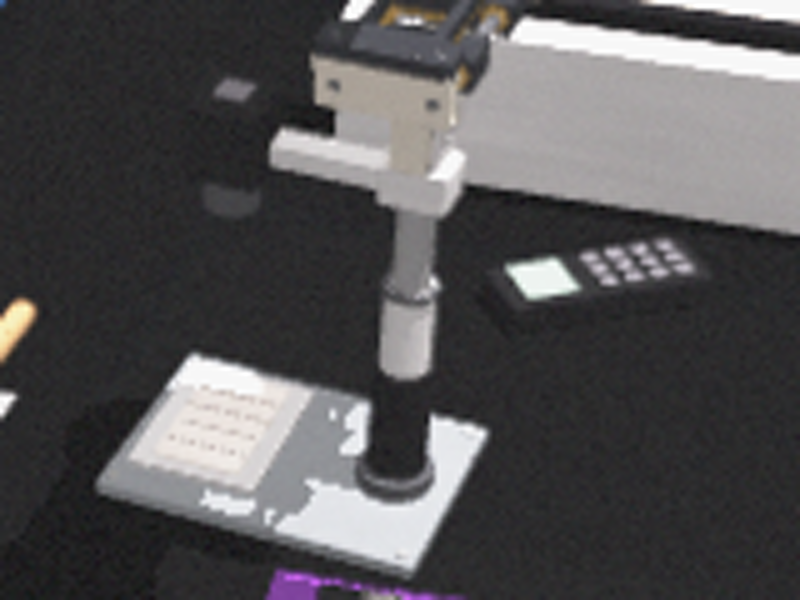

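Both stages are out: upper at crop (415,245), lower at (407,340). Creeping up until the hard stop is felt.

To row units: -0.2 cm / 60 = -0.0033, -0.15 cm / 60 = -0.0025.

Emit:
send_rows --plan '[[[0,0,-0.0017,0,0,0],[0,0,-0.0025,0,0,0],[0,0,-0.0033,0,0,0],[0,0,-0.0033,0,0,0],[0,0,-0.0033,0,0,0]]]'

```text
clock: 11.93
tool_pos: [0.472, -0.2207, 0.2591]
orientation: [180.0, -0.1, 173.3]
force: [5.4, -9.3, -15.4]
opening: 0.0346
gripper_force: 29.9
```

The pull rose to 15 N with no further travel, so this is the second stop. Holding to settle.

Emit:
send_rows --plan '[[[0,0,0,0,0,0],[0,0,0,0,0,0],[0,0,0,0,0,0],[0,0,0,0,0,0],[0,0,0,0,0,0],[0,0,0,0,0,0]]]'

```text
clock: 12.43
tool_pos: [0.472, -0.2206, 0.2591]
orientation: [180.0, -0.1, 173.3]
force: [5.5, -9.5, -14.2]
opening: 0.0345
gripper_force: 29.9
```

```bash
python3 -c "
from h import *
print(ctrl.get_obs()['tool_pos'],ctrl.get_obs()['force'],ctrl.get_obs()['gripper_force']);print(ctrl.close_job())"
```

```text
[ 0.47202109 -0.22064501  0.25907336] [  5.47882225  -9.47388048 -14.17396895] 29.941919445991516
the job is handed in; nothing more can be done
None
```

I handed the job in at 12.4 s: the knob was turned to within about 2° of the index mark and let go, and the arm is holding the column at its second stop with the release squeezed (30 N grip); no verdict was returned.

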